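# Calibrate the bench scale at 700 g

### The arm

A 6-joint arm with a two-finger parallel gripper is mounted at the origin on the work surface; the furniture and walls round the work are solid. World frame = base frame: x ahead of the robot, y to its left, z up, the work surface at z = 0. Lengths are in m, angles in rad, forces in N, time in s.
With the tool pointing down it reaches from about 0.35 to 0.775 m from the base axis. Payload 7.3 kg.
Tool frame: the origin (TCP) lies on the mounting face of the last link; the fingertips stand 178 mm ahead of it and the grasp point (between the pads) lies 159 mm ahead of it (robot.grip_depth is the distance from the TCP to the grasp point, in m); z points along the fingers, y is the line along which they close (so a half turn about z gives the same grasp; the last joint's range is limited). The gripper opens to 92 mm and grips with 3 to 60 N. Pads are 19 mm wide; open, the fingers measure 130 mm over their backs; the gripper's body (75 mm by 190 mm) begins 47 mm behind the grasp point.
Start: joints at [0.959, 0.342, 1.524, -0, 1.275, -0.146], TCP at [0.236, 0.469, 0.405] pointing down, gripper open.
Joint ranges: [-2.53, 2.53], [-0.77, 2.02], [0.04, 2.7], [-1, 4.14], [0.28, 2.66], [-3.11, 3.11]. Speed limits (rad/s): [2.57, 2.57, 3.14, 3.14, 3.14, 3.14].

### API

Orientations are given as [roll, pitch, yaw] about the fixed x, y, z axes, in that order (R = Rz(yaw) Ry(pitch) Rx(roll)).
In Python, from cell import observe, cams, robot, models gives the robot as it stands.
- The arm moves only by the shell command python3 -m jog 'ROWS' [FORCE]. ROWS is JSON, a list of rows, each a list of 3 entries, a list of its own where there are three numbers: the shift along the tool's x, y, z each as a share of 0.4 m, from -1 to 1, then the turn about the tool's z as a share of pi rad, from -1 to 1, then the closure, from 0 (fully open) to 1 (shut). In form: [[[x, y, z], turn, jaw], ...]. A call has 1 to 12 rows; each row is the pose to reach, as a shift and turn from the pose commanded when the call began, along the tool's axes at that moment, turning the shorter way round; what a row does not reach only later rows make up. A row lasts 1/8 s, in which the tool goes at most 62.5 mm and 10.7 degrees, less where a joint would pass 70% of its speed; a pose out of reach is approached as far as the arm can. A call with a number of a shift or a turn outside -1 to 1 is refused whole. A call with a gripper value outside its range is refused whole. The fingers move at their own pace and stop on an object; FORCE is the grip in N (left out, the last holds). Time passes only in rows, so rows that repeat a pose let the fingers close. It gives the time, the measured TCP pose, the force, the opening and the grip force at its end, in the units of the state.
- observe(): the state, without advancing time (a new reading comes with each control period).
- cams.read_camera(name): name is "scene" or "top" or "wrist"; returns the picture (384x512x3 uint8, red, green, blue); there is no depth.
- cams.camera_model(name): a dict with "camera_matrix" (3x3 intrinsics, pixels), "pose" (4x4, takes a point from camera to world coordinates). Camera axes: x right, y down, z forward; pixel columns grow to the right and rows downward; lengths in m; the calibration is good to about 2 mm. The wrist camera is an equidistant fisheye: a pixel r from the principal point sees the ray r / f radians off the axis. A picture is of the moment at which its call begins: read the wrist's pose just before it. camera_model takes no time and is no camera call; for the wrist camera it gives the pose at the moment of the call.
- robot.hand_in(): hands the job in; it is judged then, once.
Trained networks look in the newest picture that a camera, given by its name, has taken for a name from the list of things; names that differ only in an ending like _2 or _b are one class to them, and where a whole thing is asked for, a point or a joint stands for the part that bears it (a point fixed in the world has none). Each returns a list of dicts, best first, with "confidence" (0 to 1); they miss things now and then, are a little off and sometimes report something else, mostly with a low value. They report only what shows in the picture. A call takes as long as a camera call.
- models.find_in(target, camera): "position" ([x, y, z] in m, in world coordinates, good to about 4 mm: the middle of the surface that is visible of it).
- models.pinpoint(target, camera): "position" ([x, y, z] in m, in world coordinates, good to about 4 mm: a listed point, or the origin of a listed thing).
The state is a dict: "time": time; "qpos": joint angles; "qvel": joint speeds; "joint_efforts": joint torques, N m; "tool_pos": TCP position; "tool_rot": TCP orientation; "contact_force": force on the tool from outside, world axes, zero at the start; "torque": the same for the moment, N m; "opening": finger opening in m; "grip_force": force on a finger pad.
Only numpy, scipy, OpenCV 4.12 (cv2) and the standard library are available. Lean on these libraries where they do the work, as an engineer would, in place of code of your own. Each camera call takes 0.05 s, during which the arm holds its last target. There are 200 camera calls.

### The job

Calibrate the bench scale at 700 g: first take the white jar off its pan and stand it upright on the bench, then, with the pan empty, press the rectangular zero key fully down and let it up. Gently set knob weights making 700 g on the pan so that it rests at its full-load mark, then press the round calibrate key fully down and let it up. Leave those weights standing on the pan, and leave the unused weight and the red-capped bottle where they are.

Things in the scene. Friction and masses are not known exactly. Their poses are not given: they have to be found in the camera images.
- scale: Bench scale, fixed: grey housing 170 mm wide (y), 55 mm high, from 117 mm before to 76 mm behind its origin (x); above it a square pan on a sprung column. Its front (-x, towards the robot) is a key panel sloping 30 degrees from level. A thin load gauge 190 mm high stands 88 mm behind and 58 mm right of the pan's centre. Origin: on the bench, 20 mm behind the pan's centre; z up
- pan_top (a point): Centre of the pan's flat steel top (150 x 150 mm, sides along the scale's x and y), 108 mm above the bench when empty; sinks with the pan. Its front edge overhangs the middles of the key faces by 6 mm, 65 mm above them when empty, 51 mm loaded: reach the keys from in front, tool tilted. A wall cabinet hangs from 0.5 m up, about 0.1 m behind the pan's centre: lean the tool towards the robot
- pan (a joint): How far the sprung pan has sunk: 0 m empty, 2.0 mm for each 100 g, 14 mm (the long lower gauge mark) at the full load of 700 g; overload stop at 24 mm. A pointer at the gauge sinks with it from the long upper mark
- zero_key_top (a point): Middle of the face of the zero key: grey rectangle 26 x 40 mm at the left of the panel, 8 mm proud of it. Its frame's z points out of the panel (towards the robot and up, 30 degrees from vertical), y to the scale's left; the key is pushed along -z
- zero_key (a joint): Travel of the zero key: 0 m out, 5 mm fully down; springs back; about 2 N to start, 6 N fully down
- cal_key_top (a point): Middle of the face of the calibrate key: grey round key, 29 mm across, at the right of the panel, 8 mm proud of it. Frame as for the zero key
- cal_key (a joint): Travel of the calibrate key: 0 m out, 5 mm fully down; springs back; about 2 N to start, 6 N fully down
- jar: Wide white plastic jar with a white screw lid, 60 mm across, 74 mm high, about 0.12 kg, standing on the pan. Origin: centre of its underside, z up
- tile: Brown ceramic tile lying on the bench, fixed, 175 (x) x 205 (y) x 8 mm high, on which the three knob weights stand some 80 to 100 mm apart. The cabinet's front (0.5 m up and higher) passes about 0.13 m beyond its middle. Origin: centre of its underside
- weight_500: The largest steel knob weight, 500 g: cylinder 46 mm across and 44 mm high, with a 28 mm knob above it, 72 mm high in all. Origin: centre of its underside, z up
- weight_200: The middle steel knob weight, 200 g: cylinder 36 mm across and 36 mm high, with a 23 mm knob, 60 mm high in all. Origin: centre of its underside, z up
- weight_100: The smallest steel knob weight, 100 g: cylinder 29 mm across and 28 mm high, with a 19 mm knob, 48 mm high in all. Origin: centre of its underside, z up
- dropper_bottle: Bystander near the scale's right rear corner: white bottle with a red cap, 53 mm across, 120 mm high. Origin: centre of its underside

How it is judged:
On the way, in this order (a step that is already met when the one before it is completed fails the run):
1. the jar stands upright on the bench, let go, and the pan is empty (height (world z) of jar between -0.01 and 0.015 m and angle between jar's own z axis and vertical below 0.12 rad and linear speed of jar below 0.02 m/s and value of joint pan below 0.0008 m and contact force between the fingers and jar below 0.1 N), for 0.2 s.
2. the zero key is fully down with the pan empty (value of joint zero_key above 0.0043 m and value of joint pan between -0.002 and 0.0008 m), for 0.1 s.
3. the zero key is let up (value of joint zero_key below 0.0008 m), for 0.1 s.
4. the 500 g and 200 g weights stand on the pan, let go, and it rests at the full-load mark (value of joint pan between 0.0132 and 0.0148 m and z of weight_500 in the frame of pan_top between -0.004 and 0.004 m and horizontal distance between each of weight_500, weight_200 and pan_top below 0.1 m and angle between each of weight_500, weight_200's own z axis and vertical below 0.12 rad and z of weight_200 in the frame of pan_top between -0.004 and 0.004 m and contact force between the fingers and weight_500 below 0.1 N and contact force between the fingers and weight_200 below 0.1 N), for 0.3 s.
5. the calibrate key is fully down with the full load on the pan (value of joint cal_key above 0.0043 m and value of joint pan between 0.0132 and 0.0148 m), for 0.1 s.
At the end, for the whole second after the job is handed in: Both keys are up; the 500 g and 200 g weights stand upright and still on the pan, which rests within 0.8 mm of its 14 mm full-load mark; the jar stands upright on the bench; the 100 g weight is within 30 mm of where it was (value of joint pan between 0.0132 and 0.0148 m and z of weight_500 in the frame of pan_top between -0.004 and 0.004 m and horizontal distance between each of weight_500, weight_200 and pan_top below 0.1 m and angle between each of weight_500, weight_200, jar's own z axis and vertical below 0.12 rad and z of weight_200 in the frame of pan_top between -0.004 and 0.004 m and value of joint each of zero_key, cal_key below 0.0008 m and linear speed of each of weight_500, weight_200, jar below 0.02 m/s and height (world z) of jar between -0.01 and 0.015 m and distance of weight_100 from where it was at the start of the episode below 0.03 m); the robot touches nothing.
It fails at once if the zero key is pressed while something loads the pan (value of joint zero_key above 0.003 m and value of joint pan above 0.0015 m).
It fails at once if the calibrate key is pressed before the pan is loaded to the mark (value of joint cal_key above 0.003 m and value of joint pan below 0.0125 m).
It fails at once if the pan is driven down near its overload stop (value of joint pan above 0.023 m).
It fails at once if the jar or a weight is knocked over (angle between any of jar, weight_500, weight_200, weight_100's own z axis and vertical above 0.9 rad).
It fails at once if the dropper bottle or the 100 g weight is moved more than 30 mm (distance of any of dropper_bottle, weight_100 from where it was at the start of the episode above 0.03 m).
It also fails if it takes over 69 s, if anything falls off the work surface, if the arm or the gripper's body presses on something with over 40 N, if the wrist force passes 120 N, or if a joint passes its speed limit or range.

## Working session

There is one attempt and no reset: what is moved stays moved. The work goes in short steps, Python scripts to look and compute and a shell command to move; the robot and the scene stay as the last step left them, time stands still between calls to the robot, and variables do not carry over. Pictures are saved under pics/ and viewed, at most 10 in all, crops included, and the job is handed in when it is done.

```bash
ls; mkdir -p pics; python3 - <<'E'
from cell import observe,cams,robot,models
import cv2,numpy as np
o=observe();print({k:np.round(v,3).tolist() for k,v in o.items()})
ims=[]
for c in("scene","top"):
    im=cams.read_camera(c);ims.append(im)
    for t in("scale","pan_top","zero_key_top","cal_key_top","jar","tile","weight_500","weight_200","weight_100","dropper_bottle"):
        r=models.pinpoint(t,c)[:2]
        print(c,t,[(np.round(x["position"],3).tolist(),round(x["confidence"],2)) for x in r])
    cv2.imwrite(f"pics/{c}0.png",im[:,:,::-1])
E
```

```text
pics
{'time': 0.0, 'qpos': [0.959, 0.343, 1.525, -0.0, 1.275, -0.146], 'qvel': [0.0, 0.001, -0.001, 0.001, -0.001, 0.001], 'joint_efforts': [0.0, -43.124, -24.422, 0.072, 0.056, -0.0], 'tool_pos': [0.236, 0.469, 0.404], 'tool_rot': [-3.14, -0.0, 2.676], 'contact_force': [0.062, 0.485, -0.35], 'torque': [-0.031, 0.026, -0.016], 'grip_force': 0.0, 'opening': 0.092}
scene scale [([0.532, 0.002, -0.002], 0.93)]
scene pan_top [([0.513, 0.001, 0.105], 0.69), ([0.435, -0.37, 0.008], 0.2)]
scene zero_key_top [([0.451, 0.063, 0.034], 0.64)]
scene cal_key_top [([0.437, -0.044, 0.037], 0.44), ([0.403, -0.285, 0.012], 0.26)]
scene jar [([0.49, -0.015, 0.102], 0.9)]
scene tile [([0.398, -0.326, 0.003], 0.55)]
scene weight_500 [([0.401, -0.282, 0.011], 0.95), ([0.356, -0.37, 0.009], 0.88)]
scene weight_200 [([0.401, -0.282, 0.011], 0.95), ([0.356, -0.37, 0.009], 0.88)]
scene weight_100 [([0.401, -0.282, 0.011], 0.95), ([0.356, -0.37, 0.009], 0.88)]
scene dropper_bottle [([0.601, -0.197, -0.004], 0.8), ([0.513, -0.003, 0.103], 0.6)]
top scale [([0.532, -0.007, 0.002], 0.73)]
top pan_top [([0.513, 0.001, 0.108], 0.91), ([0.6, -0.198, -0.001], 0.17)]
top zero_key_top [([0.455, 0.062, 0.037], 0.62)]
top cal_key_top [([0.438, -0.044, 0.037], 0.45)]
top jar [([0.492, -0.017, 0.104], 0.96)]
top tile [([0.398, -0.327, 0.003], 0.92)]
top weight_500 [([0.4, -0.286, 0.006], 0.7), ([0.352, -0.373, 0.009], 0.55)]
top weight_200 [([0.4, -0.286, 0.006], 0.7), ([0.352, -0.373, 0.009], 0.55)]
top weight_100 [([0.4, -0.286, 0.006], 0.7), ([0.352, -0.373, 0.009], 0.55)]
top dropper_bottle [([0.601, -0.196, 0.002], 0.59)]
```

View pics/scene0.png

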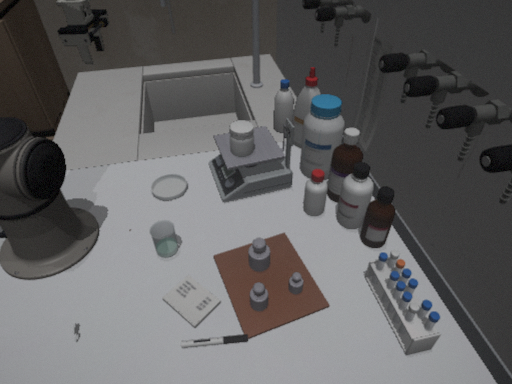

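View pics/top0.png

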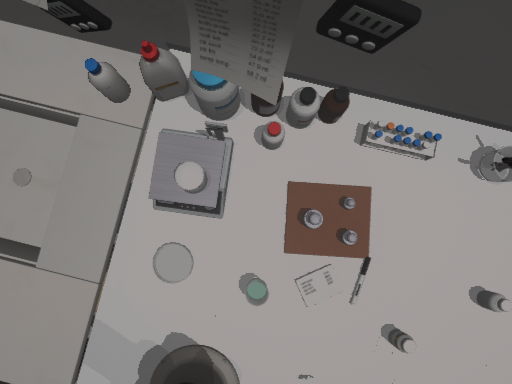

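```bash
python3 - <<'E'
from cell import observe,cams,robot,models
import numpy as np
for c in("scene","top"):
    cams.read_camera(c)
    for t in("weight_500",):
        for x in models.pinpoint(t,c): print(c,t,np.round(x["position"],3).tolist(),round(x["confidence"],2))
    m=cams.camera_model(c);print(np.round(m["camera_matrix"],1).tolist(),np.round(m["pose"],3).tolist())
E
```

```text
scene weight_500 [0.401, -0.285, 0.006] 0.88
scene weight_500 [0.355, -0.372, 0.009] 0.87
scene weight_500 [0.435, -0.375, 0.009] 0.69
[[364.3, 0.0, 254.9], [0.0, 364.3, 189.8], [0.0, 0.0, 1.0]] [[0.893, -0.31, 0.325, 0.186], [-0.449, -0.59, 0.672, -0.715], [-0.017, -0.746, -0.666, 0.648], [0.0, 0.0, 0.0, 1.0]]
top weight_500 [0.353, -0.374, 0.012] 0.7
top weight_500 [0.433, -0.373, 0.009] 0.65
top weight_500 [0.398, -0.284, 0.004] 0.56
[[387.6, 0.0, 255.3], [0.0, 387.6, 188.4], [0.0, 0.0, 1.0]] [[-0.016, -0.996, 0.086, 0.394], [-1.0, 0.016, -0.007, -0.146], [0.006, -0.086, -0.996, 0.954], [0.0, 0.0, 0.0, 1.0]]
```

The scene view shows the jar on the pan (240,138), the keys facing the robot, and the 500 g weight at (259,255), 200 g at (259,297) and 100 g at (296,284). The red-capped bottle is at (316,193). The top view agrees with this, and the bench between scale and tile, around (259,200), is free. The networks put the jar at (0.491,-0.016), and the key and pan points give a scale yaw of about -0.14.

```bash
cat > h.py <<'E'
from cell import observe,cams,robot,models
import numpy as np
from scipy.spatial.transform import Rotation as R
def rel(p,yaw=None,o=None):
    "shift/turn (jog units) taking TCP to world p; yaw in rad"
    o=o or observe(); r=R.from_euler('xyz',o['tool_rot'])
    s=r.inv().apply(np.array(p)-o['tool_pos'])/0.4
    t=0
    if yaw is not None:
        t=-((yaw-o['tool_rot'][2]+np.pi)%(2*np.pi)-np.pi)/np.pi
    print(np.round(p,3),'->',np.round(s,4).tolist(),round(t,4))
E
python3 - <<'E'
from h import *
rel([.491,-.016,.42],np.pi/2); rel([.491,-.016,.319],np.pi/2)
E
```

```text
[ 0.491 -0.016  0.42 ] -> [-1.1148, -0.7968, -0.0382] 0.3517
[ 0.491 -0.016  0.319] -> [-1.1148, -0.7968, 0.2143] 0.3517
```

```bash
python3 -m jog '[[[-0.95,-0.68,-0.04],0.352,0],[[-0.95,-0.68,-0.04],0.352,0],[[-0.95,-0.68,-0.04],0.352,0],[[-0.95,-0.68,-0.04],0.352,0],[[-0.95,-0.68,-0.04],0.352,0],[[-0.95,-0.68,-0.04],0.352,0],[[-0.95,-0.68,-0.04],0.352,0],[[-0.95,-0.68,-0.04],0.352,0],[[-0.95,-0.68,-0.04],0.352,0]]' 25
python3 - <<'E'
from h import *
import cv2
print({k:np.round(v,3).tolist() for k,v in observe().items()})
rel([.491,-.016,.41],np.pi/2); rel([.491,-.016,.319],np.pi/2)
im=cams.read_camera('wrist');cv2.imwrite('pics/w1.png',im[:,:,::-1])
for t in('jar','zero_key_top','cal_key_top','pan_top'):
    for x in models.pinpoint(t,'wrist')[:2]: print(t,np.round(x["position"],3).tolist(),round(x["confidence"],2))
E
```

```text
time: 2.42
tool_pos: [0.4539, 0.0537, 0.4207]
tool_rot: [3.141, 0.0, 1.566]
contact_force: [-0.5, 0.5, -0.9]
opening: 0.092
grip_force: 0.0
{'time': 2.425, 'qpos': [-0.05, 0.203, 1.671, -0.0, 1.267, -0.046], 'qvel': [0.055, -0.019, 0.03, 0.015, 0.008, 0.026], 'joint_efforts': [-1.56, -35.079, -25.013, -0.165, -0.086, -0.316], 'tool_pos': [0.454, 0.054, 0.421], 'tool_rot': [3.141, 0.0, 1.566], 'contact_force': [-0.48, 0.488, -0.868], 'torque': [-0.069, 0.089, -0.011], 'grip_force': 0.0, 'opening': 0.092}
[ 0.491 -0.016  0.41 ] -> [-0.1739, 0.0936, 0.0267] -0.0014
[ 0.491 -0.016  0.319] -> [-0.1739, 0.0936, 0.2542] -0.0014
jar [0.489, -0.016, 0.103] 0.97
zero_key_top [0.454, 0.065, 0.039] 0.6
cal_key_top [0.436, -0.041, 0.04] 0.41
pan_top [0.513, -0.0, 0.1] 0.6
```

```bash
python3 -m jog '[[[-0.174,0.091,0.03],0,0],[[-0.174,0.091,0.03],0,0],[[-0.174,0.091,0.15],0,0],[[-0.174,0.091,0.254],0,0],[[-0.174,0.091,0.254],0,0],[[-0.174,0.091,0.254],0,0],[[-0.174,0.091,0.254],0,0.5],[[-0.174,0.091,0.254],0,0.5],[[-0.174,0.091,0.254],0,0.5],[[-0.174,0.091,0.254],0,0.5],[[-0.174,0.091,0.254],0,0.5]]' 20
python3 - <<'E'
from h import *
rel([.490,-.016,.38],np.pi/2); rel([.43,-.155,.38],np.pi/2); rel([.43,-.155,.213],np.pi/2)
E
```

```text
time: 4.05
tool_pos: [0.4895, -0.0143, 0.3192]
tool_rot: [3.141, -0.0, 1.57]
contact_force: [0.3, 0.1, -0.2]
opening: 0.0579
grip_force: 19.8
[ 0.49  -0.016  0.38 ] -> [-0.0043, 0.0012, -0.152] -0.0003
[ 0.43  -0.155  0.38 ] -> [-0.3519, -0.1485, -0.1521] -0.0003
[ 0.43  -0.155  0.213] -> [-0.3519, -0.1486, 0.2654] -0.0003
```

```bash
python3 -m jog '[[[0,0,-0.08],0,0.5],[[0,0,-0.15],0,0.5],[[-0.352,-0.149,-0.15],0,0.5],[[-0.352,-0.149,-0.15],0,0.5],[[-0.352,-0.149,-0.15],0,0.5],[[-0.352,-0.149,0.0],0,0.5],[[-0.352,-0.149,0.12],0,0.5],[[-0.352,-0.149,0.22],0,0.5],[[-0.352,-0.149,0.255],0,0.5],[[-0.352,-0.149,0.267],0,0.5],[[-0.352,-0.149,0.267],0,0.5],[[-0.352,-0.149,0.267],0,0.5]]'
python3 -m jog '[[[0,0,0],0,0.15],[[0,0,0],0,0.0],[[0,0,0],0,0.0],[[0,0,0],0,0.0],[[0,0,-0.12],0,0.0],[[0,0,-0.3],0,0.0],[[0,0,-0.4],0,0.0],[[0,0,-0.4],0,0.0],[[0,0,-0.4],0,0]]'
python3 - <<'E'
from h import *
import cv2
print(np.round(observe()['qpos'],3))
for c in('scene','top'):
  im=cams.read_camera(c);cv2.imwrite(f'pics/{c}2.png',im[:,:,::-1])
  for t in('jar','zero_key_top','cal_key_top','pan_top'):
    for x in models.pinpoint(t,c)[:1]: print(t,np.round(x["position"],3).tolist(),round(x["confidence"],2))
E
```

```text
time: 5.55
tool_pos: [0.4301, -0.1551, 0.2134]
tool_rot: [3.14, 0.001, 1.57]
contact_force: [-2.0, 1.3, 5.6]
opening: 0.0584
grip_force: 20.1
time: 6.68
tool_pos: [0.4294, -0.1548, 0.3716]
tool_rot: [-3.141, -0.001, 1.57]
contact_force: [-0.4, 0.7, -1.0]
opening: 0.0914
grip_force: 0.0
[-0.514  0.25   1.754  0.     1.138 -0.513]
jar [0.429, -0.156, -0.002] 0.64
cal_key_top [0.439, -0.044, 0.037] 0.61
pan_top [0.513, -0.002, 0.107] 0.89
zero_key_top [0.453, 0.06, 0.038] 0.52
pan_top [0.515, 0.002, 0.111] 0.64
```

View pics/scene2.png

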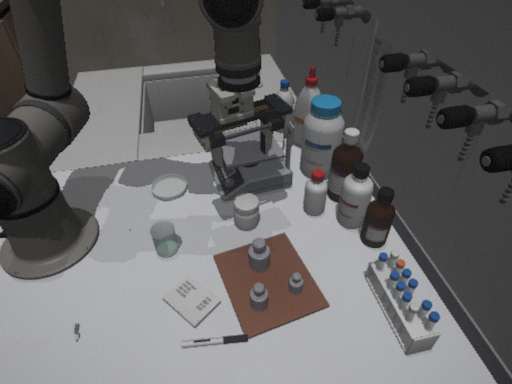

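The jar stands at (247,212) and the pan is empty. The jog only turns about tool z, so I'll test whether the reach limit can tilt the tool. I'll do it out over the free bench.

```bash
python3 -m jog '[[[-1,-0.45,-0.1],0,0],[[-1,-0.45,-0.1],0,0],[[-1,-0.45,-0.1],0,0],[[-1,-0.45,-0.1],0,0],[[-1,-0.45,-0.1],0,0],[[-1,-0.45,-0.1],0,0],[[-1,-0.45,-0.1],0,0],[[-1,-0.45,-0.1],0,0]]'
python3 -m jog '[[[-0.7,0,0],0,0],[[-0.7,0,0],0,0],[[-0.7,0,0],0,0],[[-0.7,0,0],0,0],[[-0.7,0,0],0,0]]'
python3 -c "
from h import *
print(np.round(observe()['qpos'],3))"
```

```text
time: 8.18
tool_pos: [0.247, -0.558, 0.4114]
tool_rot: [-3.141, 0.001, 1.565]
contact_force: [0.6, -0.2, -0.3]
opening: 0.092
grip_force: 0.0
time: 8.8
tool_pos: [0.2406, -0.7988, 0.4004]
tool_rot: [3.133, 0.025, 1.572]
contact_force: [19.2, -75.4, 66.4]
opening: 0.0918
grip_force: 0.0
[-1.37   1.136  0.036  0.003  1.943 -1.37 ]
```

```bash
python3 -m jog '[[[0.5,0.2,0],0,0],[[0.5,0.2,0],0,0],[[0.5,0.2,0],0,0],[[0.5,0.2,0],0,0],[[0.5,0.2,0],0,0]]'
python3 - <<'E'
from h import *
o=observe();print(np.round(o['qpos'],3),o['contact_force'].round(1) if hasattr(o['contact_force'],'round') else o['contact_force'])
rel([.429,-.1555,.35],np.pi-.145); rel([.429,-.1555,.209],np.pi-.145)
E
```

```text
time: 9.43
tool_pos: [0.3216, -0.5946, 0.3962]
tool_rot: [3.135, 0.021, 1.574]
contact_force: [0.2, -0.4, -0.9]
opening: 0.0918
grip_force: 0.0
[-1.188e+00  6.300e-01  1.072e+00 -1.000e-03  1.418e+00 -1.191e+00] [ 0.2 -0.4 -0.9]
[ 0.429 -0.156  0.35 ] -> [1.099, 0.2714, 0.0941] -0.4528
[ 0.429 -0.156  0.209] -> [1.1065, 0.2689, 0.4465] -0.4528
```

The small tilt persists, so repeated pushes at the limit would ratchet the tool over, but that's slow and the forces there are high. Instead I'll hold the jar as a pusher: the front edge of its base can press the part of the key that sticks out in front of the pan edge.

```bash
cat >> h.py <<'E'
def g(p,yaw=None,o=None):
    "same, for the grasp point"
    o=o or observe(); r=R.from_euler('xyz',o['tool_rot'])
    rel(np.array(p)-0.159*r.apply([0,0,1]),yaw,o)
YAW=-.145; PC=np.array([.5135,.0005])
X=np.array([np.cos(YAW),np.sin(YAW)]); Y=np.array([-X[1],X[0]])
def pan(x,y,z): return np.r_[PC+x*X+y*Y,z]
E
python3 -m jog '[[[0.9,0.22,0.05],-0.453,0],[[0.9,0.22,0.05],-0.453,0],[[0.9,0.22,0.05],-0.453,0],[[0.9,0.22,0.05],-0.453,0],[[0.9,0.22,0.05],-0.453,0],[[0.9,0.22,0.05],-0.453,0],[[0.9,0.22,0.05],-0.453,0],[[0.9,0.22,0.05],-0.453,0],[[0.9,0.22,0.05],-0.453,0],[[0.9,0.22,0.05],-0.453,0]]'
python3 - <<'E'
from h import *
print(observe()['qpos'].round(3))
g([.429,-.1555,.13]);g([.429,-.1555,.05])
cams.read_camera('wrist')
for t in('jar','zero_key_top','cal_key_top','pan_top','weight_500'):
    for x in models.pinpoint(t,'wrist')[:3]: print(t,np.round(x["position"],3).tolist(),round(x["confidence"],2))
E
```

```text
time: 10.68
tool_pos: [0.408, -0.2402, 0.368]
tool_rot: [-3.118, 0.011, 2.991]
contact_force: [0.2, 0.5, 0.1]
opening: 0.0921
grip_force: 0.0
[-0.69   0.279  1.725 -0.016  1.116 -2.103]
[ 0.428 -0.152  0.289] -> [-0.0134, 0.2311, 0.1923] 0
[ 0.428 -0.152  0.209] -> [-0.0111, 0.2357, 0.3923] 0
jar [0.429, -0.159, 0.0] 0.97
zero_key_top [0.456, 0.064, 0.038] 0.7
cal_key_top [0.433, -0.039, 0.039] 0.64
pan_top [0.401, -0.285, 0.012] 0.16
weight_500 [0.437, -0.373, 0.004] 0.94
weight_500 [0.401, -0.284, 0.008] 0.61
weight_500 [0.355, -0.369, 0.009] 0.61
```

```bash
python3 -m jog '[[[-0.011,0.23,0.1],0.453,0],[[-0.011,0.23,0.1],0.453,0],[[-0.011,0.23,0.1],0.453,0],[[-0.011,0.23,0.1],0.453,0],[[-0.011,0.23,0.1],0.453,0],[[-0.011,0.23,0.1],0.453,0],[[-0.011,0.23,0.1],0.453,0],[[-0.011,0.23,0.1],0.453,0],[[-0.011,0.23,0.1],0.453,0]]'
python3 - <<'E'
from h import *
g([.429,-.1565,.09],np.pi/2);g([.429,-.1565,.05],np.pi/2)
E
```

```text
time: 12.1
tool_pos: [0.4261, -0.1506, 0.3259]
tool_rot: [3.134, 0.025, 1.571]
contact_force: [0.1, -0.0, 0.0]
opening: 0.092
grip_force: 0.0
[ 0.428 -0.153  0.249] -> [-0.0001, 0.0027, 0.1924] -0.0
[ 0.428 -0.153  0.209] -> [0.0024, 0.0019, 0.2923] -0.0
```

```bash
python3 -m jog '[[[0.001,0.002,0.14],0,0],[[0.002,0.002,0.26],0,0],[[0.002,0.002,0.292],0,0],[[0.002,0.002,0.292],0,0],[[0.002,0.002,0.292],0,0.5],[[0.002,0.002,0.292],0,0.5],[[0.002,0.002,0.292],0,0.5],[[0.002,0.002,0.292],0,0.5],[[0.002,0.002,0.292],0,0.5]]' 45
python3 - <<'E'
from h import *
p=pan(-.125,.052,.11);print(p)
g(p,np.pi+YAW)
E
```

```text
time: 13.22
tool_pos: [0.4281, -0.1527, 0.2096]
tool_rot: [3.133, 0.025, 1.57]
contact_force: [-0.1, 0.3, 6.1]
opening: 0.0577
grip_force: 45.1
[0.39732537 0.07001586 0.11      ]
[0.396 0.074 0.269] -> [0.563, -0.0794, -0.1634] -0.4541
```

```bash
python3 -m jog '[[[0,0,-0.08],0,0.5],[[0,-0.1,-0.2],0,0.5],[[0,-0.2,-0.3],-0.06,0.5],[[0.56,-0.2,-0.3],-0.454,0.5],[[0.56,-0.2,-0.3],-0.454,0.5],[[0.56,-0.2,-0.3],-0.454,0.5],[[0.56,-0.2,-0.3],-0.454,0.5],[[0.56,-0.2,-0.3],-0.454,0.5],[[0.56,-0.2,-0.3],-0.454,0.5],[[0.56,-0.2,-0.3],-0.454,0.5],[[0.56,-0.2,-0.3],-0.454,0.5]]'
python3 - <<'E'
from h import *
o=observe();print(o['qpos'].round(3))
g(pan(-.125,.052,.115),np.pi+YAW)
g(pan(-.112,.052,.11),np.pi+YAW)
import cv2
im=cams.read_camera('scene');cv2.imwrite('pics/s3.png',im[:,:,::-1])
E
```

```text
time: 14.6
tool_pos: [0.3469, 0.0743, 0.3227]
tool_rot: [-3.118, 0.01, 2.995]
contact_force: [0.3, 0.8, -0.9]
opening: 0.058
grip_force: 45.1
[ 0.004  0.134  2.069 -0.031  0.932 -1.402]
[0.396 0.074 0.274] -> [-0.121, 0.0199, 0.1226] -0.0004
[0.409 0.072 0.269] -> [-0.1534, 0.0202, 0.1354] -0.0004
```

View pics/s3.png

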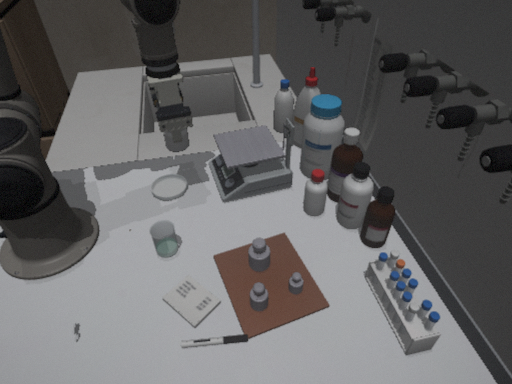

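Held jar at (177,133), upright. Now I'll bring it in front of the pan's edge at the zero key.

```bash
python3 -m jog '[[[-0.121,0.02,0.0],0,0.5],[[-0.121,0.02,0.07],0,0.5],[[-0.121,0.02,0.13],0,0.5],[[-0.121,0.02,0.13],0,0.5],[[-0.121,0.02,0.13],0,0.5]]'
python3 -m jog '[[[-0.02,0,0],0,0.5],[[-0.033,0,0],0,0.5],[[-0.033,0,0],0,0.5]]'
python3 -m jog '[[[-0.006,0,0],0,0.5],[[-0.006,0,0],0,0.5]]'
python3 -m jog '[[[-0.005,0,0],0,0.5],[[-0.005,0,0],0,0.5]]'
```

```text
time: 15.28
tool_pos: [0.3968, 0.0739, 0.2719]
tool_rot: [-3.118, 0.012, 2.995]
contact_force: [0.6, -0.2, -2.5]
opening: 0.058
grip_force: 45.1
time: 15.65
tool_pos: [0.4102, 0.0719, 0.2718]
tool_rot: [-3.118, 0.012, 2.996]
contact_force: [-0.5, 0.2, -2.6]
opening: 0.0581
grip_force: 45.1
time: 15.9
tool_pos: [0.4121, 0.0717, 0.2714]
tool_rot: [-3.118, 0.011, 2.996]
contact_force: [-0.5, 0.1, -1.5]
opening: 0.058
grip_force: 45.1
time: 16.15
tool_pos: [0.4141, 0.0714, 0.2714]
tool_rot: [-3.118, 0.011, 2.996]
contact_force: [0.1, 0.4, -2.0]
opening: 0.0582
grip_force: 45.1
```

```bash
for i in 1 2; do :; done; python3 -m jog '[[[-0.004,0,0],0,0.5],[[-0.004,0,0],0,0.5]]'|sed -n 2,4p
python3 -m jog '[[[-0.004,0,0],0,0.5],[[-0.004,0,0],0,0.5]]'|sed -n 2,4p
python3 -m jog '[[[-0.004,0,0],0,0.5],[[-0.004,0,0],0,0.5]]'|sed -n 2,4p
```

```text
tool_pos: [0.4157, 0.0711, 0.2715]
tool_rot: [-3.118, 0.011, 2.996]
contact_force: [-0.4, -0.5, -2.0]
tool_pos: [0.417, 0.0709, 0.2714]
tool_rot: [-3.118, 0.01, 2.996]
contact_force: [-0.4, -0.5, -0.9]
tool_pos: [0.4178, 0.0708, 0.271]
tool_rot: [-3.118, 0.007, 2.996]
contact_force: [-5.1, 0.9, -1.0]
```

```bash
python3 -m jog '[[[0.007,0,0],0,0.5],[[0.007,0,0.02],0,0.5],[[0.007,0,0.05],0,0.5],[[0.007,0,0.05],0,0.5]]'|sed -n 2,4p
python3 -m jog '[[[0,0,0.006],0,0.5],[[0,0,0.006],0,0.5]]'|sed -n 2,4p
python3 -m jog '[[[0,0,0.005],0,0.5],[[0,0,0.005],0,0.5]]'|sed -n 2,4p
python3 -m jog '[[[0,0,0.005],0,0.5],[[0,0,0.005],0,0.5]]'|sed -n 2,4p
python3 - <<'E'
from h import *
import cv2
im=cams.read_camera('scene')[100:260,120:340];cv2.imwrite('pics/s4.png',cv2.resize(im[:,:,::-1],None,fx=3,fy=3))
E
```

```text
tool_pos: [0.4159, 0.0705, 0.2504]
tool_rot: [-3.118, 0.009, 2.996]
contact_force: [-0.2, -0.1, -1.8]
tool_pos: [0.4162, 0.0705, 0.249]
tool_rot: [-3.118, 0.011, 2.996]
contact_force: [-0.5, 0.0, -1.4]
tool_pos: [0.4162, 0.0705, 0.2471]
tool_rot: [-3.118, 0.011, 2.996]
contact_force: [0.1, 0.6, -1.3]
tool_pos: [0.4161, 0.0704, 0.245]
tool_rot: [-3.118, 0.011, 2.996]
contact_force: [0.4, -0.2, -2.0]
```

View pics/s4.png

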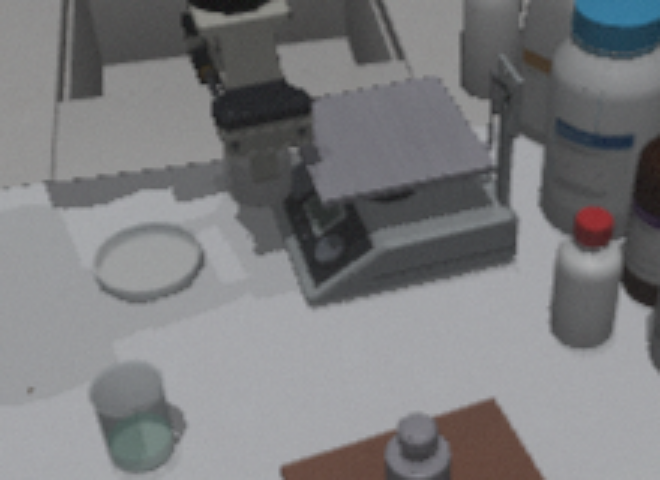

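```bash
for k in 1; do :; done; python3 -m jog '[[[0,0,0.004],0,0.5],[[0,0,0.004],0,0.5]]'|sed -n 2,4p
python3 -m jog '[[[0,0,0.005],0,0.5],[[0,0,0.005],0,0.5]]'|sed -n 2,4p
python3 -m jog '[[[0,0,0.005],0,0.5],[[0,0,0.005],0,0.5]]'|sed -n 2,4p
```

```text
tool_pos: [0.4161, 0.0704, 0.2434]
tool_rot: [-3.118, 0.011, 2.996]
contact_force: [0.7, -0.2, -1.1]
tool_pos: [0.4162, 0.0703, 0.2413]
tool_rot: [-3.118, 0.011, 2.996]
contact_force: [0.3, 0.4, -1.6]
tool_pos: [0.4162, 0.0703, 0.2395]
tool_rot: [-3.118, 0.011, 2.996]
contact_force: [-0.6, 0.7, 0.6]
```

```bash
python3 -m jog '[[[0,0,0.005],0,0.5],[[0,0,0.005],0,0.5]]'|sed -n 2,4p
python3 -m jog '[[[0,0,0.005],0,0.5],[[0,0,0.005],0,0.5]]'|sed -n 2,4p
python3 -c "
from h import *
f=[]
for i in range(4):
    cams.read_camera('scene');f.append(observe()['contact_force'])
print(np.mean(f,0).round(2))
for x in models.pinpoint('jar','scene')[:1]: print(np.round(x['position'],3),x['confidence'])"
```

```text
tool_pos: [0.4162, 0.0703, 0.2375]
tool_rot: [-3.118, 0.011, 2.996]
contact_force: [-1.3, 1.5, 1.5]
tool_pos: [0.4163, 0.0702, 0.2355]
tool_rot: [-3.118, 0.011, 2.996]
contact_force: [-0.6, -0.1, 4.1]
[-1.1   0.52  3.88]
[ 0.438 -0.375  0.01 ] 0.44
```

```bash
python3 -m jog '[[[0,0,0.004],0,0.5],[[0,0,0.004],0,0.5]]'|sed -n 2,4p
python3 -m jog '[[[0,0,0.004],0,0.5],[[0,0,0.004],0,0.5],[[0,0,0.004],0,0.5]]'|sed -n 2,4p
python3 -c "
from h import *
f=[]
for i in range(3):
    cams.read_camera('scene');f.append(observe()['contact_force'])
print(np.mean(f,0).round(2))"
```

```text
tool_pos: [0.4163, 0.0702, 0.2342]
tool_rot: [-3.118, 0.012, 2.996]
contact_force: [-1.9, 0.5, 8.9]
tool_pos: [0.4161, 0.0702, 0.2334]
tool_rot: [-3.118, 0.012, 2.996]
contact_force: [-5.5, 0.6, 20.1]
[-6.33  1.71 20.38]
```

```bash
python3 -m jog '[[[0.003,0,-0.03],0,0.5],[[0.01,0,-0.1],0,0.5],[[0.15,0,-0.2],0,0.5],[[0.15,0,-0.2],0,0.5]]'|sed -n 2,4p
python3 - <<'E'
from h import *
g([.349,-.1565,.16],np.pi/2);g([.429,-.1565,.16],np.pi/2);
E
```

```text
tool_pos: [0.3542, 0.0811, 0.3129]
tool_rot: [-3.119, 0.012, 2.997]
contact_force: [0.6, 0.1, -2.9]
[ 0.348 -0.153  0.319] -> [-0.0679, -0.5807, -0.0009] 0.454
[ 0.428 -0.153  0.319] -> [-0.2658, -0.5519, 0.0009] 0.454
```

```bash
python3 -m jog '[[[-0.068,-0.58,0],0.454,0.5],[[-0.068,-0.58,0],0.454,0.5],[[-0.068,-0.58,0],0.454,0.5],[[-0.068,-0.58,0],0.454,0.5],[[-0.068,-0.58,0],0.454,0.5],[[-0.068,-0.58,0],0.454,0.5],[[-0.266,-0.552,0],0.454,0.5],[[-0.266,-0.552,0],0.454,0.5],[[-0.266,-0.552,0],0.454,0.5]]'
python3 - <<'E'
from h import *
g([.429,-.1565,.0525],np.pi/2);
E
```

```text
time: 22.1
tool_pos: [0.4306, -0.1533, 0.3169]
tool_rot: [3.135, 0.024, 1.572]
contact_force: [-0.6, 0.6, -1.1]
opening: 0.058
grip_force: 45.4
[ 0.428 -0.153  0.211] -> [0.0081, -0.0083, 0.2635] 0.0003
```

```bash
python3 -m jog '[[[0.005,-0.004,0.13],0,0.5],[[0.008,-0.006,0.23],0,0.5],[[0.008,-0.006,0.255],0,0.5],[[0.008,-0.006,0.263],0,0.5],[[0.008,-0.006,0.263],0,0.5],[[0.008,-0.006,0.263],0,0.3],[[0.008,-0.006,0.263],0,0],[[0.008,-0.006,0.263],0,0],[[0.008,-0.006,0.263],0,0],[[0.005,-0.006,0.1],0,0],[[0,-0.006,-0.03],0,0],[[0,-0.006,-0.05],0,0]]' 30
python3 - <<'E'
from h import *
g([.400,-.2845,.14],np.pi/2);g([.400,-.2845,.074],np.pi/2);
for c in('wrist','scene','top'):
  cams.read_camera(c)
  for t,n in(('jar',1),('pan_top',1),('weight_500',3)):
    for x in models.pinpoint(t,c)[:n]: print(c,t,np.round(x["position"],3).tolist(),round(x["confidence"],2))
E
```

```text
time: 23.6
tool_pos: [0.4276, -0.1528, 0.3414]
tool_rot: [3.128, 0.028, 1.57]
contact_force: [0.5, -0.7, -0.7]
opening: 0.0919
grip_force: 0.0
[ 0.398 -0.28   0.299] -> [-0.3149, -0.0759, 0.114] -0.0003
[ 0.398 -0.28   0.233] -> [-0.3102, -0.0782, 0.2789] -0.0003
wrist jar [0.402, -0.284, 0.009] 0.68
wrist pan_top [0.513, 0.004, 0.106] 0.98
wrist weight_500 [0.401, -0.283, 0.01] 0.92
scene jar [0.431, -0.158, -0.006] 0.8
scene pan_top [0.508, 0.0, 0.108] 0.6
scene weight_500 [0.358, -0.369, 0.008] 0.91
scene weight_500 [0.435, -0.374, 0.008] 0.72
scene weight_500 [0.402, -0.286, 0.007] 0.66
top jar [0.402, -0.285, 0.003] 0.54
top pan_top [0.514, -0.002, 0.11] 0.89
top weight_500 [0.432, -0.376, 0.009] 0.65
top weight_500 [0.353, -0.372, 0.009] 0.47
top weight_500 [0.401, -0.285, 0.004] 0.46
```

```bash
python3 -m jog '[[[-0.315,-0.076,0.05],0,0.2],[[-0.315,-0.076,0.1],0,0.4],[[-0.315,-0.076,0.12],0,0.4],[[-0.311,-0.077,0.22],0,0.4],[[-0.31,-0.078,0.279],0,0.4],[[-0.31,-0.078,0.279],0,0.4],[[-0.31,-0.078,0.279],0,0.9],[[-0.31,-0.078,0.279],0,0.9],[[-0.31,-0.078,0.279],0,0.9],[[-0.31,-0.078,0.279],0,0.9]]' 45
python3 - <<'E'
from h import *
o=observe()
g([.401,-.2845,.25]);g(pan(0,-.035,.25));g(pan(0,-.035,.186));g(pan(0,-.035,.164));
E
```

```text
time: 25.45
tool_pos: [0.3972, -0.2795, 0.2305]
tool_rot: [3.131, 0.027, 1.57]
contact_force: [2.5, 0.7, 6.1]
opening: 0.0261
grip_force: 45.9
[ 0.399 -0.28   0.409] -> [-0.0137, 0.0099, -0.4459] 0
[ 0.507 -0.03   0.409] -> [0.6123, 0.278, -0.4599] 0
[ 0.507 -0.03   0.345] -> [0.6166, 0.2763, -0.3] 0
[ 0.507 -0.03   0.323] -> [0.6181, 0.2757, -0.245] 0
```

```bash
python3 -m jog '[[[0,0,-0.05],0,0.9],[[0,0,-0.2],0,0.9],[[0,0,-0.36],0,0.9],[[0.3,0.14,-0.36],0,0.9],[[0.616,0.276,-0.36],0,0.9],[[0.616,0.276,-0.36],0,0.9],[[0.616,0.276,-0.36],0,0.9],[[0.616,0.276,-0.36],0,0.9],[[0.616,0.276,-0.36],0,0.9],[[0.616,0.276,-0.36],0,0.9]]'
python3 - <<'E'
from h import *
g(pan(0,-.035,.1715));g(pan(0,-.035,.1615));
import cv2
im=cams.read_camera('scene');cv2.imwrite('pics/s5.png',cv2.resize(im[90:330,100:400,::-1],None,fx=2,fy=2))
E
```

```text
time: 26.7
tool_pos: [0.5056, -0.0299, 0.3674]
tool_rot: [3.136, 0.025, 1.57]
contact_force: [0.3, -0.4, -4.6]
opening: 0.0262
grip_force: 45.7
[ 0.508 -0.03   0.33 ] -> [0.0015, 0.0041, 0.0924] 0
[ 0.508 -0.03   0.32 ] -> [0.0022, 0.0039, 0.1174] 0
```

View pics/s5.png

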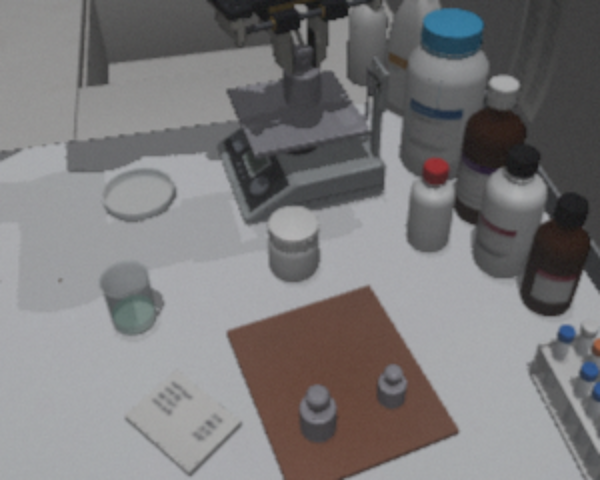

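The jar is upright at (292,243), both keys are up, and the 500 g weight hangs over the pan. Now I'll lower it gently.

```bash
python3 -m jog '[[[0.001,0.004,0.06],0,0.9],[[0.0015,0.004,0.088],0,0.9],[[0.002,0.004,0.095],0,0.9],[[0.002,0.004,0.102],0,0.9],[[0.002,0.004,0.11],0,0.9],[[0.002,0.004,0.118],0,0.9],[[0.002,0.004,0.118],0,0.9]]'
python3 -m jog '[[[0,0,0],0,0.6],[[0,0,0],0,0.35],[[0,0,0],0,0.3],[[0,0,0],0,0.3],[[0,0,-0.06],0,0.3],[[0,0,-0.2],0,0.3],[[0,0,-0.25],0,0.3],[[0,0,-0.25],0,0.3]]'
python3 - <<'E'
from h import *
g([.354,-.372,.17]);g([.354,-.372,.061])
for c in('wrist','scene','top'):
  cams.read_camera(c)
  for t in('weight_500','pan_top'):
    for x in models.pinpoint(t,c)[:3]: print(c,t,np.round(x["position"],3).tolist(),round(x["confidence"],2))
E
```

```text
time: 27.62
tool_pos: [0.5082, -0.0298, 0.3209]
tool_rot: [3.133, 0.025, 1.57]
contact_force: [-2.0, -0.8, -0.2]
opening: 0.0263
grip_force: 45.4
time: 28.62
tool_pos: [0.5074, -0.0273, 0.4221]
tool_rot: [3.13, 0.025, 1.57]
contact_force: [-0.1, -0.7, -0.8]
opening: 0.0642
grip_force: 0.0
[ 0.352 -0.368  0.329] -> [-0.8459, -0.39, 0.25] 0
[ 0.352 -0.368  0.22 ] -> [-0.839, -0.393, 0.5224] 0
wrist weight_500 [0.512, -0.034, 0.097] 0.9
wrist pan_top [0.514, 0.002, 0.096] 0.83
scene weight_500 [0.511, -0.034, 0.097] 0.79
scene weight_500 [0.36, -0.368, 0.008] 0.77
scene weight_500 [0.433, -0.373, 0.009] 0.75
scene pan_top [0.512, 0.001, 0.096] 0.94
top weight_500 [0.354, -0.373, 0.01] 0.78
top weight_500 [0.509, -0.034, 0.093] 0.61
top weight_500 [0.432, -0.372, 0.007] 0.56
```

```bash
python3 -m jog '[[[-0.3,-0.14,0],0,0.4],[[-0.844,-0.388,0.1],0,0.4],[[-0.844,-0.388,0.25],0,0.4],[[-0.844,-0.388,0.25],0,0.4],[[-0.844,-0.388,0.25],0,0.4],[[-0.844,-0.388,0.25],0,0.4],[[-0.844,-0.388,0.25],0,0.4],[[-0.844,-0.388,0.25],0,0.4],[[-0.844,-0.388,0.25],0,0.4]]' 
python3 - <<'E'
from h import *
for x in (cams.read_camera('wrist') is not None and models.pinpoint('weight_200','wrist'))[:3]: print(np.round(x["position"],3).tolist(),round(x["confidence"],2))
g([.355,-.371,.066])
E
```

```text
time: 30.2
tool_pos: [0.3532, -0.3661, 0.3283]
tool_rot: [3.134, 0.025, 1.571]
contact_force: [-0.0, 0.2, -0.3]
opening: 0.0552
grip_force: 0.0
[0.352, -0.369, 0.012] 0.8
[0.436, -0.372, 0.007] 0.58
[ 0.354 -0.367  0.225] -> [0.0041, -0.0013, 0.2589] 0
```

```bash
python3 -m jog '[[[0.002,-0.002,0.13],0,0.4],[[0.004,-0.002,0.23],0,0.4],[[0.004,-0.002,0.259],0,0.4],[[0.004,-0.002,0.259],0,0.4],[[0.004,-0.002,0.259],0,0.9],[[0.004,-0.002,0.259],0,0.9],[[0.004,-0.002,0.259],0,0.9],[[0.004,-0.002,0.259],0,0.9]]' 40
python3 - <<'E'
from h import *
o=observe(); h=o['tool_pos'][2]-.159-.008; print(h)
g(pan(0,.036,.21))
E
```

```text
time: 31.3
tool_pos: [0.3526, -0.3683, 0.2247]
tool_rot: [3.133, 0.025, 1.57]
contact_force: [1.6, -0.7, 2.8]
opening: 0.0204
grip_force: 40.0
0.05765779416406778
[0.517 0.04  0.369] -> [1.012, 0.414, -0.3832] 0
```

```bash
python3 -m jog '[[[0,0,-0.05],0,0.9],[[0,0,-0.2],0,0.9],[[0,0,-0.36],0,0.9],[[0.2,0.08,-0.46],0,0.9],[[1,0.41,-0.46],0,0.9],[[1,0.41,-0.46],0,0.9],[[1,0.41,-0.46],0,0.9],[[1,0.41,-0.46],0,0.9],[[1,0.41,-0.46],0,0.9],[[1,0.41,-0.46],0,0.9],[[1,0.41,-0.46],0,0.9]]'
python3 - <<'E'
from h import *
h=.0577
g(pan(0,.036,.098+h+.003));g(pan(0,.036,.094+h-.0005))
E
```

```text
time: 32.67
tool_pos: [0.5161, 0.04, 0.399]
tool_rot: [3.135, 0.024, 1.576]
contact_force: [-0.4, -1.0, -2.3]
opening: 0.0208
grip_force: 40.0
[0.518 0.04  0.318] -> [0.0046, 0.0024, 0.2033] 0
[0.518 0.04  0.31 ] -> [0.005, 0.0022, 0.2221] 0
```

```bash
python3 -m jog '[[[0.002,0.002,0.1],0,0.9],[[0.004,0.002,0.17],0,0.9],[[0.005,0.002,0.203],0,0.9],[[0.005,0.002,0.21],0,0.9],[[0.005,0.002,0.216],0,0.9],[[0.005,0.002,0.222],0,0.9],[[0.005,0.002,0.222],0,0.9]]'
python3 -m jog '[[[0,0,0],0,0.6],[[0,0,0],0,0.45],[[0,0,0],0,0.4],[[0,0,0],0,0.4],[[0,0,-0.06],0,0.4],[[0,0,-0.2],0,0.4],[[0,0,-0.25],0,0.3],[[0,0,-0.25],0,0.2]]'
python3 - <<'E'
from h import *
import cv2
g([.430,-.157,.16])
for c in('wrist','scene','top'):
  im=cams.read_camera(c)
  if c=='scene':cv2.imwrite('pics/s6.png',cv2.resize(im[90:330,100:400,::-1],None,fx=2,fy=2))
  for t,n in(('weight_500',4),('pan_top',1),('jar',1),('cal_key_top',1)):
    for x in models.pinpoint(t,c)[:n]: print(c,t,np.round(x["position"],3).tolist(),round(x["confidence"],2))
E
```

```text
time: 33.55
tool_pos: [0.5172, 0.0359, 0.3113]
tool_rot: [3.132, 0.025, 1.57]
contact_force: [0.3, -0.4, -0.2]
opening: 0.0209
grip_force: 40.0
time: 34.55
tool_pos: [0.5163, 0.0385, 0.4121]
tool_rot: [3.13, 0.025, 1.57]
contact_force: [-0.2, -0.1, -0.5]
opening: 0.0696
grip_force: 0.0
[ 0.428 -0.153  0.319] -> [-0.473, -0.2225, 0.2423] 0
wrist weight_500 [0.512, -0.035, 0.097] 0.68
wrist weight_500 [0.517, 0.033, 0.095] 0.58
wrist pan_top [0.513, 0.002, 0.091] 0.65
wrist jar [0.432, -0.158, -0.001] 0.69
wrist cal_key_top [0.533, -0.003, 0.002] 0.18
scene weight_500 [0.513, -0.033, 0.094] 0.95
scene weight_500 [0.438, -0.372, 0.011] 0.84
scene weight_500 [0.521, 0.036, 0.093] 0.46
scene pan_top [0.514, -0.002, 0.094] 0.92
scene jar [0.433, -0.157, -0.003] 0.88
scene cal_key_top [0.441, -0.045, 0.036] 0.46
top weight_500 [0.51, -0.037, 0.093] 0.62
top weight_500 [0.434, -0.371, 0.007] 0.56
top pan_top [0.514, -0.0, 0.099] 0.79
top jar [0.432, -0.16, 0.0] 0.64
top cal_key_top [0.44, -0.042, 0.036] 0.58
```

View pics/s6.png

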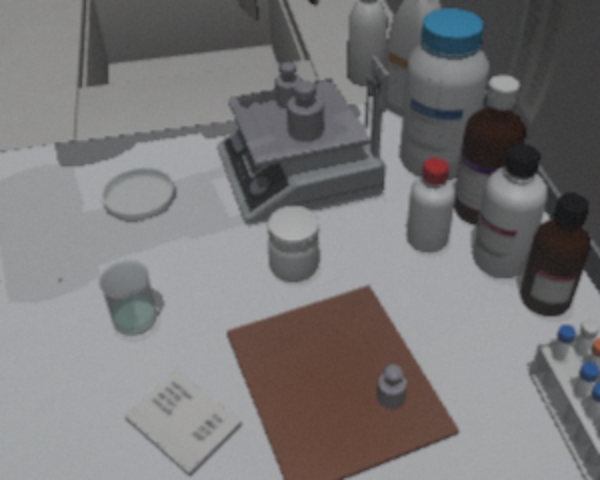

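Both weights stand on the pan, which has sunk, and the jar is at (292,243). Next I'll regrasp the jar for the calibrate key.

```bash
python3 -m jog '[[[-0.25,-0.11,0],0,0],[[-0.47,-0.219,0.05],0,0],[[-0.47,-0.219,0.1],0,0],[[-0.47,-0.219,0.24],0,0],[[-0.47,-0.219,0.24],0,0],[[-0.47,-0.219,0.24],0,0]]'
python3 - <<'E'
from h import *
g([.4315,-.1575,.05],np.pi/2)
E
```

```text
time: 36.05
tool_pos: [0.4297, -0.1517, 0.3193]
tool_rot: [3.134, 0.025, 1.57]
contact_force: [0.1, -0.9, 0.5]
opening: 0.0914
grip_force: 0.0
[ 0.43  -0.154  0.209] -> [0.002, -0.0007, 0.2759] -0.0004
```

```bash
python3 -m jog '[[[0.001,-0.001,0.14],0,0],[[0.002,-0.001,0.25],0,0],[[0.002,-0.001,0.276],0,0],[[0.002,-0.001,0.276],0,0],[[0.002,-0.001,0.276],0,0.5],[[0.002,-0.001,0.276],0,0.5],[[0.002,-0.001,0.276],0,0.5],[[0.002,-0.001,0.276],0,0.5],[[0.002,-0.001,0.276],0,0.5]]' 45
python3 - <<'E'
from h import *
print(observe()['tool_pos'][2]-.159)
g(pan(-.16,-.055,.15),np.pi+YAW)
E
```

```text
time: 37.17
tool_pos: [0.4297, -0.1538, 0.2087]
tool_rot: [3.133, 0.025, 1.57]
contact_force: [0.5, 1.8, 4.8]
opening: 0.0582
grip_force: 45.0
0.049703016946756245
[ 0.346 -0.027  0.309] -> [0.3107, -0.2076, -0.2601] -0.4542
```

```bash
python3 -m jog '[[[0,0,-0.08],0,0.5],[[0,-0.1,-0.2],0,0.5],[[0,-0.208,-0.26],-0.06,0.5],[[0.31,-0.208,-0.26],-0.454,0.5],[[0.31,-0.208,-0.26],-0.454,0.5],[[0.31,-0.208,-0.26],-0.454,0.5],[[0.31,-0.208,-0.26],-0.454,0.5],[[0.31,-0.208,-0.26],-0.454,0.5],[[0.31,-0.208,-0.26],-0.454,0.5],[[0.31,-0.208,-0.26],-0.454,0.5],[[0.31,-0.208,-0.26],-0.454,0.5]]'
python3 - <<'E'
from h import *
g(pan(-.115,-.055,.10),np.pi+YAW)
E
```

```text
time: 38.55
tool_pos: [0.3455, -0.0271, 0.3084]
tool_rot: [-3.118, 0.01, 2.995]
contact_force: [0.3, -1.0, -2.1]
opening: 0.058
grip_force: 45.0
[ 0.391 -0.033  0.259] -> [-0.1126, 0.0038, 0.1247] -0.0004
```

```bash
python3 -m jog '[[[-0.113,0.004,0.0],0,0.5],[[-0.113,0.004,0.07],0,0.5],[[-0.113,0.004,0.125],0,0.5],[[-0.113,0.004,0.125],0,0.5],[[-0.113,0.004,0.125],0,0.5]]'|sed -n 2,4p
python3 -m jog '[[[-0.009,0,0],0,0.5],[[-0.018,0,0],0,0.5],[[-0.018,0,0],0,0.5]]'|sed -n 2,4p
python3 -m jog '[[[-0.004,0,0],0,0.5],[[-0.004,0,0],0,0.5]]'|sed -n 2,4p
```

```text
tool_pos: [0.3913, -0.0334, 0.2596]
tool_rot: [-3.118, 0.012, 2.995]
contact_force: [0.3, 0.1, -1.9]
tool_pos: [0.3986, -0.0345, 0.2595]
tool_rot: [-3.118, 0.012, 2.996]
contact_force: [0.3, 0.2, -1.4]
tool_pos: [0.3998, -0.0346, 0.2592]
tool_rot: [-3.118, 0.011, 2.996]
contact_force: [0.4, -0.2, -1.7]
```

```bash
python3 -m jog '[[[-0.004,0,0],0,0.5],[[-0.004,0,0],0,0.5]]'|sed -n 2,4p
python3 -m jog '[[[-0.003,0,0],0,0.5],[[-0.003,0,0],0,0.5]]'|sed -n 2,4p
python3 -m jog '[[[-0.003,0,0],0,0.5],[[-0.003,0,0],0,0.5]]'|sed -n 2,4p
```

```text
tool_pos: [0.4008, -0.0347, 0.2588]
tool_rot: [-3.118, 0.009, 2.996]
contact_force: [-3.6, -0.7, -1.6]
tool_pos: [0.4013, -0.0348, 0.2585]
tool_rot: [-3.118, 0.006, 2.996]
contact_force: [-6.2, -0.7, -1.3]
tool_pos: [0.4018, -0.0348, 0.2582]
tool_rot: [-3.119, 0.004, 2.997]
contact_force: [-9.1, -0.6, -0.8]
```

```bash
python3 -m jog '[[[0.0115,0,0],0,0.5],[[0.0115,0,0.01],0,0.5],[[0.0118,0,0.042],0,0.5],[[0.0118,0,0.042],0,0.5]]'|sed -n 2,4p
python3 -m jog '[[[0,0,0.008],0,0.5],[[0,0,0.008],0,0.5]]'|sed -n 2,4p
python3 -m jog '[[[0,0,0.006],0,0.5],[[0,0,0.006],0,0.5]]'|sed -n 2,4p
```

```text
tool_pos: [0.3993, -0.0349, 0.2419]
tool_rot: [-3.118, 0.011, 2.996]
contact_force: [-0.6, -0.7, -1.6]
tool_pos: [0.3993, -0.035, 0.2393]
tool_rot: [-3.118, 0.011, 2.996]
contact_force: [-2.2, -0.1, 0.9]
tool_pos: [0.3993, -0.0351, 0.2369]
tool_rot: [-3.118, 0.011, 2.996]
contact_force: [-3.0, 0.6, 3.5]
```

```bash
python3 -m jog '[[[0,0,0.005],0,0.5],[[0,0,0.005],0,0.5]]'|sed -n 2,4p
python3 -m jog '[[[0,0,0.005],0,0.5],[[0,0,0.005],0,0.5]]'|sed -n 2,4p
python3 -m jog '[[[0,0,0.004],0,0.5],[[0,0,0.004],0,0.5]]'|sed -n 2,4p
```

```text
tool_pos: [0.3993, -0.0351, 0.2348]
tool_rot: [-3.118, 0.011, 2.996]
contact_force: [-2.9, 0.3, 3.7]
tool_pos: [0.3992, -0.0352, 0.2331]
tool_rot: [-3.118, 0.011, 2.996]
contact_force: [-4.2, 0.4, 9.6]
tool_pos: [0.3988, -0.0352, 0.2319]
tool_rot: [-3.118, 0.01, 2.997]
contact_force: [-7.7, 0.9, 18.7]
```

```bash
python3 -m jog '[[[0,0,0.001],0,0.5],[[0,0,0.001],0,0.5],[[0.003,0,-0.03],0,0.5],[[0.01,0,-0.08],0,0.5],[[0.12,0,-0.18],0,0.5],[[0.12,0,-0.18],0,0.5],[[0.12,0,-0.18],0,0.5]]'|sed -n 2,4p
python3 - <<'E'
from h import *
g([.349,-.1565,.15],np.pi/2);g([.43,-.1565,.15],np.pi/2)
E
```

```text
tool_pos: [0.3517, -0.0266, 0.3028]
tool_rot: [-3.118, 0.013, 2.996]
contact_force: [0.8, -0.4, -3.1]
[ 0.347 -0.152  0.309] -> [-0.0354, -0.3132, -0.0075] 0.4537
[ 0.428 -0.152  0.309] -> [-0.2357, -0.2838, -0.0056] 0.4537
```

```bash
python3 -m jog '[[[-0.035,-0.313,-0.007],0.454,0.5],[[-0.035,-0.313,-0.007],0.454,0.5],[[-0.035,-0.313,-0.007],0.454,0.5],[[-0.035,-0.313,-0.007],0.454,0.5],[[-0.035,-0.313,-0.007],0.454,0.5],[[-0.035,-0.313,-0.007],0.454,0.5],[[-0.035,-0.313,-0.007],0.454,0.5],[[-0.236,-0.284,-0.006],0.454,0.5],[[-0.236,-0.284,-0.006],0.454,0.5],[[-0.236,-0.284,-0.006],0.454,0.5]]'
python3 - <<'E'
from h import *
g([.43,-.1565,.051],np.pi/2)
E
```

```text
time: 44.42
tool_pos: [0.4295, -0.1527, 0.3072]
tool_rot: [3.136, 0.024, 1.571]
contact_force: [-0.5, 0.6, -1.3]
opening: 0.058
grip_force: 45.0
[ 0.429 -0.153  0.21 ] -> [0.0058, -0.0027, 0.243] 0.0001
```

```bash
python3 -m jog '[[[0.003,-0.002,0.11],0,0.5],[[0.005,-0.002,0.21],0,0.5],[[0.006,-0.002,0.236],0,0.5],[[0.006,-0.002,0.243],0,0.5],[[0.006,-0.002,0.243],0,0.5],[[0.006,-0.002,0.243],0,0.3],[[0.006,-0.002,0.243],0,0],[[0.006,-0.002,0.243],0,0],[[0.006,-0.002,0.243],0,0],[[0.003,-0.002,0.12],0,0],[[0,-0.002,-0.05],0,0],[[0,-0.002,-0.15],0,0]]'
python3 -m jog '[[[-0.2,-0.3,-0.1],0,0],[[-0.2,-0.3,-0.1],0,0],[[-0.2,-0.3,-0.1],0,0],[[-0.2,-0.3,-0.1],0,0],[[-0.2,-0.3,-0.1],0,0]]'
python3 - <<'E'
from h import *
import cv2
for c in('scene','top'):
  im=cams.read_camera(c)
  if c=='scene':cv2.imwrite('pics/s7.png',cv2.resize(im[90:330,100:400,::-1],None,fx=2,fy=2))
  for t,n in(('weight_500',4),('pan_top',1),('jar',1),('zero_key_top',1),('cal_key_top',1),('dropper_bottle',1)):
    for x in models.pinpoint(t,c)[:n]: print(c,t,np.round(x["position"],3).tolist(),round(x["confidence"],2))
E
```

```text
time: 45.92
tool_pos: [0.4268, -0.1509, 0.3712]
tool_rot: [3.132, 0.026, 1.57]
contact_force: [1.2, -0.7, -0.1]
opening: 0.092
grip_force: 0.0
time: 46.55
tool_pos: [0.3068, -0.2296, 0.4095]
tool_rot: [3.134, 0.024, 1.57]
contact_force: [0.1, 0.0, -0.1]
opening: 0.0921
grip_force: 0.0
scene weight_500 [0.513, -0.034, 0.099] 0.86
scene weight_500 [0.437, -0.372, 0.01] 0.58
scene pan_top [0.515, 0.0, 0.092] 0.8
scene jar [0.432, -0.159, -0.004] 0.59
scene zero_key_top [0.454, 0.062, 0.037] 0.48
scene cal_key_top [0.437, -0.045, 0.037] 0.54
scene dropper_bottle [0.598, -0.195, -0.006] 0.68
top weight_500 [0.509, -0.035, 0.091] 0.8
top weight_500 [0.522, 0.033, 0.096] 0.8
top weight_500 [0.432, -0.374, 0.008] 0.61
top weight_500 [0.514, -0.001, 0.096] 0.26
top pan_top [0.518, 0.002, 0.096] 0.95
top jar [0.434, -0.16, -0.002] 0.62
top zero_key_top [0.455, 0.058, 0.039] 0.5
top cal_key_top [0.535, -0.003, 0.002] 0.42
top dropper_bottle [0.596, -0.198, 0.001] 0.93
```

View pics/s7.png

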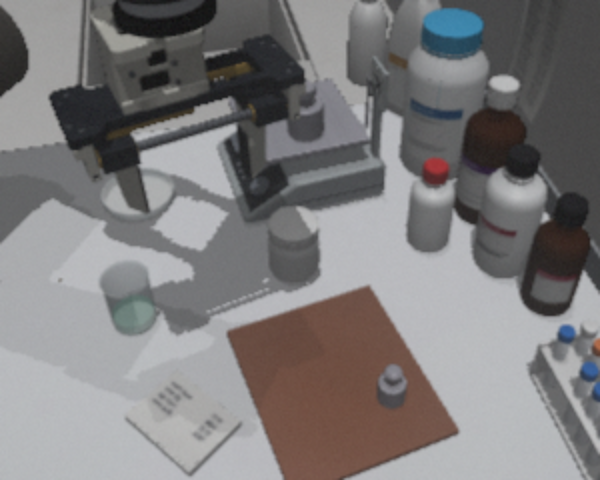

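The jar is upright on the bench at (292,243). The 500 g weight is on the pan at (306,118), and the 200 g weight is hidden behind the gripper but confirmed by the top camera. The robot is clear of everything.

```bash
python3 -c "
from cell import robot
print(robot.hand_in())"
```

```text
the job is handed in; nothing more can be done
None
```

The job is handed in at about 47 s, with every step carried out, but the hand-in returned no verdict: both key presses were inferred from force and travel, the keys pressed with the held jar (since put back upright on the bench) because the jog cannot tilt the tool, and an early reach-limit test briefly read about 100 N and joint 3 at 0.036 rad (limit 0.04).

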